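Read the ingredient bin's tag with the touch wand and lay the wand on its rest

TASK

Pick up the tag-reader wand from the counter and press its orange spring nose squarely and gently onto the middle of the blue tag on the ingredient bin's sloping front, so that the nose is pushed in about halfway, and hold it still there for about two seconds. Then lay the wand down gently across both forks of its rest, roughly centred, and let go, leaving the spice jars and the drink can where they stand.

Things in the scene. Friction and masses are not known exactly. Their poses are not given: they have to be found in the camera images.
- wand: Loose grey tag-reader wand, 0.19 kg: straight bar 34 mm wide, 30 high, 150 long, black rubber grip band round its middle, 184 mm long with the nose. Origin: underside below the band's middle. x runs along the wand to the orange nose, z out of its top (green button). Bar x = -85 to 65 mm, black collar (28 mm in diameter) to 79, then the nose. Grip it at the band.
- wand_mid (a point): Point on the wand's long axis at the middle of the rubber band, 15 mm above the wand's origin; same axes as the wand.
- nose_tip (a point): Front end of the wand's orange spring nose (18 mm in diameter), on the long axis, 99 mm ahead of wand_mid along the wand's x when the nose is out.
- nose (a joint): How far the orange nose is pushed into the wand, m: 0 out, 0.012 fully in. A spring: it starts to move at 2 N, is half in (0.006) at about 4.4 N and fully in at 6.8 N.
- bin: Fixed white ingredient bin, 170 mm deep, 150 mm wide, 200 mm high, with a sloping grey front lid. Origin: centre of its underside; front faces its own -x. The front is upright to 40 mm above the counter, then slopes back at 60 degrees from level to the top edge at 200 mm.
- tag_mount: Point on the sloping front behind the blue tag, 120 mm above the counter, mid-width. z points straight out of the slope (30 degrees above level), y level across it. The tag, a blue disc 52 mm in diameter, is centred on this z axis on a stiff stem: its face stands 10 to 32 mm out from here, different each time and not measured. It stays put under normal pressing.
- rest: Fixed wand rest: dark base plate 140 x 80 x 8 mm with two aluminium forks, 50 mm either side of the centre along x, each 16 mm thick along x. Origin: centre of its underside, x runs from fork to fork. Each fork has a U notch open to the top, 46 mm wide, floor at z = 60 mm, prongs to z = 82 mm and flared above that to about 94 mm.
- rest_seat (a point): Where the middle of the wand's axis (wand_mid) is when the wand lies centred in both notches: 75 mm above the rest's origin; axes as the rest's.
- spice_green: Loose spice jar with green cap, 42 mm in diameter, 99 mm high; origin centre of underside. Bystander.
- spice_yellow: Loose spice jar with yellow cap, 45 mm in diameter, 100 mm high; origin centre of underside. Bystander.
- can: Loose orange drink can, 66 mm in diameter, 115 mm high; origin centre of underside. Bystander.
Not all that is in view belongs to the job. There is more than one size of the wand; the job needs the larger.

How it is judged:
On the way:
1. the gripper holds the wand still with its nose pressed in part way (3 to 10 mm) on the tag, within 9.9 mm of the tag's centre both across and up the slope and within 0.21 rad of square to it, for 1 s (value of joint nose between 0.003 and 0.01 m and x of nose_tip in the frame of tag_mount between -0.0099 and 0.0099 m and y of nose_tip in the frame of tag_mount between -0.0099 and 0.0099 m and z of nose_tip in the frame of tag_mount below 0.037 m and angle between the x axis of wand and the z axis of tag_mount, either way round below 0.21 rad and contact force between wand and bin above 1 N and contact force between the fingers and wand above 2 N and linear speed of wand below 0.015 m/s), for 1 s.
At the end, for the whole second after the job is handed in: The wand lies at rest and released across both forks of its rest, down in both notches: its middle within 30 mm of the rest's centre along the rest, 12 mm across it and 6 mm of seated height, its axis within 0.2 rad of the rest's (either end may face either way) (x of wand_mid in the frame of rest_seat between -0.03 and 0.03 m and y of wand_mid in the frame of rest_seat between -0.012 and 0.012 m and z of wand_mid in the frame of rest_seat between -0.006 and 0.006 m and angle between the x axis of wand and the x axis of rest, either way round below 0.2 rad and contact force between wand and rest above 0.5 N and linear speed of wand below 0.02 m/s and angular speed of wand below 0.2 rad/s); the robot touches nothing.
It fails at once if the wand presses on the bin or tag with more than 20 N (contact force between wand and bin above 20 N).
It fails at once if the wand is dropped: it moves faster than 0.6 m/s while the fingers do not touch it (linear speed of wand above 0.6 m/s and contact force between the fingers and wand below 0.1 N).
It fails at once if the green-capped spice jar is shifted by more than 30 mm (distance of spice_green from where it was at the start of the episode above 0.03 m).
It fails at once if the yellow-capped spice jar is shifted by more than 30 mm (distance of spice_yellow from where it was at the start of the episode above 0.03 m).
It fails at once if the drink can is shifted by more than 30 mm (distance of can from where it was at the start of the episode above 0.03 m).
It also fails if it takes over 53 s, if anything falls off the work surface, if the arm or the gripper's body presses on something with over 40 N, if the wrist force passes 120 N, or if a joint passes its speed limit or range.

ROBOT

A 6-joint arm with a two-finger parallel gripper is mounted at the origin on the work surface; the furniture and walls round the work are solid. World frame = base frame: x ahead of the robot, y to its left, z up, the work surface at z = 0. Lengths are in m, angles in rad, forces in N, time in s.
With the tool pointing down it reaches from about 0.375 to 0.9 m from the base axis. Payload 3.1 kg.
Tool frame: the origin (TCP) lies midway between the tips of the shut fingers; the grasp point (between the pads) lies 19 mm behind it; z points along the fingers, y is the line along which they close (so a half turn about z gives the same grasp; the last joint's range is limited). The gripper opens to 87 mm and grips with 3 to 60 N. Pads are 19 mm wide; open, the fingers measure 117 mm over their backs; the gripper's body (75 mm by 190 mm) begins 51 mm behind the grasp point.
Start: joints at [-1.288, 0.527, 1.433, -0, 1.181, -0.178], TCP at [0.278, -0.56, 0.223] pointing down, gripper open.
Joint ranges: [-3.08, 3.08], [-0.75, 2.2], [0.22, 2.44], [-1.43, 4.57], [0, 2.65], [-2.85, 2.85]. Speed limits (rad/s): [2.79, 2.79, 3.14, 3.14, 3.14, 3.14].

INTERFACE

Orientations are given as a unit quaternion [x, y, z, w].
In Python, from rig import robot gives the robot as it stands. The module is installed in compiled form; this text tells all that it offers.
- The arm moves only by the tool play_rows, never from a script. Its arguments are lists of equal length, an entry for each row: "gripper": the closure, from -1 (fully open) to 1 (shut); "delta_pos": the shift along the tool's x, y, z in cm, a list of three; "turn": the turn, a rotation vector about the tool's x, y, z in rad, a list of three. A call has 1 to 12 rows; each row is the pose to reach, as a shift and turn from the pose commanded when the call began, along the tool's axes at that moment; what a row does not reach only later rows make up. A row lasts 1/8 s, in which the tool goes at most 62.5 mm and 10.7 degrees, less where a joint would pass 70% of its speed; a pose out of reach is approached as far as the arm can. A call with a gripper value outside its range is refused whole. The fingers move at their own pace and stop on an object; "squeeze" is the grip in N (left out, the last holds). Time passes only in rows, so rows that repeat a pose let the fingers close. It gives the time, the measured TCP pose, the force, the opening and the grip force at its end, in the units of the state.
- robot.get_obs(): the state, without advancing time (a new reading comes with each control period).
- robot.camera(name): name is "scene" or "top" or "wrist"; returns a dict with "color" (480x640x3 uint8, red, green, blue), "vfov" (degrees; the focal length in pixels is half the picture's height over the tangent of half this angle, whatever the lens; pixels are square), "cx", "cy" (the principal point, pixels), "k1" (the pictures are not rectified: a ray, as slopes to the right and down, at radius r is drawn at 1 + k1 r^2 times it, then the intrinsics apply), "R" (3x3) and "t" (3): a world point X has camera coordinates R X + t. Camera axes: x right, y down, z forward; pixel columns grow to the right and rows downward; lengths in m; the calibration is good to about 2 mm. A picture is of the moment at which its call begins. There is no depth.
- robot.hand_in(): hands the job in; it is judged then, once.
The state is a dict: "time": time; "q": joint angles; "joint_velocities": joint speeds; "joint_torque": joint torques, N m; "position": TCP position; "tool_rot": TCP orientation; "ft_force": force on the tool from outside, world axes, zero at the start; "moment": the same for the moment, N m; "grip_width": finger opening in m; "grip_force": force on a finger pad.
Only numpy, scipy, OpenCV 4.12 (cv2) and the standard library are available. Lean on these libraries where they do the work, as an engineer would, in place of code of your own. Each camera call takes 0.05 s, during which the arm holds its last target. There are 200 camera calls.

## Working session

There is one attempt and no reset: what is moved stays moved. The work goes in short steps, Python scripts to look and compute and a tool call to move; the robot and the scene stay as the last step left them, time stands still between calls to the robot, and variables do not carry over. Pictures are saved under pics/ and viewed, at most 14 in all, crops included, and the job is handed in when it is done.

Besides the shell and the picture viewer there is one more tool, called after "Call:" as name(argument=value, ...), one argument or row to a line, values as JSON. play_rows: Moves the arm, as the interface text tells. Its arguments: {"type":"object","properties":{"gripper":{"type":"array","items":{"type":"number"}},"delta_pos":{"type":"array","items":{"type":"array","items":{"type":"number"}}},"turn":{"type":"array","items":{"type":"array","items":{"type":"number"}}},"squeeze":{"type":"number"}},"required":["gripper","delta_pos","turn"]}

```bash
mkdir -p pics; cat > h.py <<'E'
import numpy as np, cv2, json, pickle
from rig import robot
def K(c):
    f=240/np.tan(np.radians(c["vfov"])/2); return np.array([[f,0,c["cx"]],[0,f,c["cy"]],[0,0,1.]])
def D(c): return None
def ray(c,uv):
    uv=np.atleast_2d(np.array(uv,float)); k=K(c)
    d=np.stack([(uv[:,0]-k[0,2])/k[0,0],(uv[:,1]-k[1,2])/k[1,1]],1); s=d.copy()
    for _ in range(30): s=d/(1+c["k1"]*(s**2).sum(1,keepdims=True))
    R=np.array(c["R"]); t=np.array(c["t"])
    w=np.c_[s,np.ones(len(s))]@R; w/=np.linalg.norm(w,axis=1,keepdims=True)
    return -R.T@t, w
def onz(c,uv,z):
    o,w=ray(c,uv); return o+w*((z-o[2])/w[:,2:3])
def tri(rs):
    A=np.zeros((3,3)); b=np.zeros(3)
    for o,w in rs:
        P=np.eye(3)-np.outer(w,w); A+=P; b+=P@o
    x=np.linalg.solve(A,b); return x,[np.linalg.norm((np.eye(3)-np.outer(w,w))@(x-o)) for o,w in rs]
def proj(c,X):
    p=np.array(c["R"])@np.array(X)+np.array(c["t"]); s=p[:2]/p[2]; s=s*(1+c["k1"]*(s@s)); k=K(c)
    return np.array([k[0,0]*s[0]+k[0,2],k[1,1]*s[1]+k[1,2]])
def shot(name,tag):
    c=robot.camera(name); cv2.imwrite(f"pics/{tag}.png",c["color"][:,:,::-1]); pickle.dump(c,open(f"pics/{tag}.pkl","wb")); return c
def load(tag): return pickle.load(open(f"pics/{tag}.pkl","rb"))
E
python3 - <<'E'
from h import *
for n in("scene","top","wrist"):
    c=shot(n,n+"0"); o=-np.array(c["R"]).T@c["t"]; print(n,c["vfov"],c["cx"],c["cy"],c["k1"],o.round(3),np.array(c["R"]).round(3).tolist())
print(robot.get_obs())
E
```

```text
scene 56.956731589761944 323.80187311982064 240.32238992773944 0.029315630961297537 [-0.506 -0.499  0.737] [[0.467, -0.884, -0.005], [-0.462, -0.239, -0.854], [0.754, 0.4, -0.52]]
top 43.071801550965226 323.5802366820655 250.47062069672225 -0.006096993986115066 [ 0.163 -0.013  1.382] [[0.013, -1.0, 0.011], [-0.984, -0.015, -0.177], [0.177, -0.009, -0.984]]
wrist 64.81079610484497 318.3507363164331 234.48631811303702 -0.007125298606052176 [ 0.338 -0.529  0.384] [[0.445, -0.896, -0.003], [-0.867, -0.432, 0.248], [-0.223, -0.107, -0.969]]
{'time': 0.15, 'q': array([-1.28850404e+00,  5.28307481e-01,  1.43358520e+00,  5.14484914e-06,
        1.18143433e+00, -1.78505287e-01]), 'joint_velocities': array([ 0.00095138, -0.00277344, -0.00431224,  0.00028427, -0.00023255,
       -0.00039525]), 'joint_torque': array([ 1.15543073e-03, -4.40427911e+01, -1.76841652e+01,  6.33374183e-02,
        5.52793953e-02, -1.05522452e-04]), 'position': array([ 0.27777984, -0.55925063,  0.22176999]), 'tool_rot': array([ 9.73575261e-01,  2.28364752e-01, -4.26050885e-05, -8.66138155e-04]), 'ft_force': array([ 0.03451097,  0.13914491, -0.20867991]), 'moment': array([ 0.03054443,  0.0656456 , -0.04633039]), 'grip_force': 0.0, 'grip_width': 0.08727367385089323}
```

View pics/scene0.png

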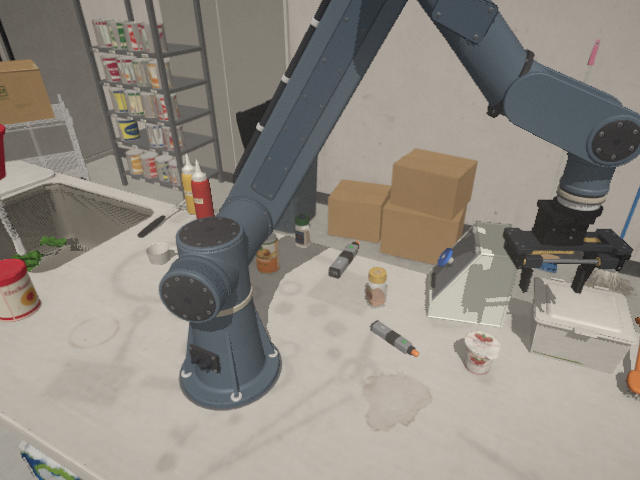

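View pics/top0.png

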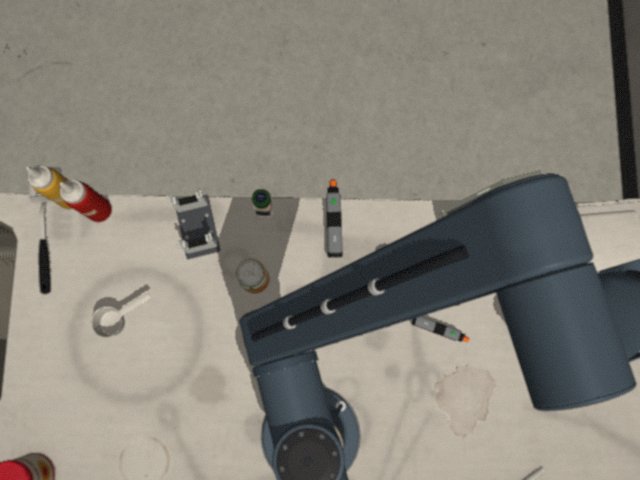

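Several wands are in view. Top view: wand A at (334,218), nose (333,183), and wand B at (440,329), nose (466,340). A looks longer (~76 px against ~61 px). I'll measure both and view an enlarged crop to confirm.

```bash
python3 - <<'E'
from h import *
t=load("top0"); s=load("scene0")
for n,a,b in(("A",(333,180),(335,257)),("B",(469,341),(413,318))):
    p=onz(t,[a,b],0.015); print(n,p.round(3).tolist(),np.linalg.norm(p[0]-p[1]).round(3))
for n,a,b in(("A",(357,243),(331,274)),("B",(418,354),(371,323))):
    p=onz(s,[a,b],0.015); print("sc",n,p.round(3).tolist(),np.linalg.norm(p[0]-p[1]).round(3))
print("rest",onz(t,[(189,193),(203,257)],0.09).round(3).tolist(),"edge",onz(t,[(300,196),(480,199)],0).round(3).tolist())
print("green",onz(t,[(262,198)],.1).round(3),"can",onz(t,[(252,274)],.115).round(3),"yellow",onz(s,[(377,304)],0).round(3))
print("bin scene base",onz(s,[(430,317),(496,324),(513,270)],0).round(3).tolist())
for nm,z in(("tag",.13),("tag",.14)): print(onz(s,[(445,257)],z).round(3))
a=cv2.resize(t["color"][160:280,160:400],None,fx=2.5,fy=2.5,interpolation=cv2.INTER_CUBIC)
b=cv2.resize(s["color"][210:350,400:560],None,fx=2.2,fy=2.2,interpolation=cv2.INTER_CUBIC)
d=cv2.resize(t["color"][300:360,390:490],None,fx=2.5,fy=2.5,interpolation=cv2.INTER_CUBIC)
im=np.zeros((600,800,3),np.uint8); im[:300,:600]=a; im[300:300+b.shape[0],:b.shape[1]]=b[:300]; im[320:320+d.shape[0],400:400+d.shape[1]]=d
cv2.imwrite("pics/crop.png",im[:,:,::-1])
E
```

```text
A [[0.576, -0.045, 0.015], [0.394, -0.051, 0.015]] 0.182
B [[0.208, -0.352, 0.015], [0.258, -0.228, 0.015]] 0.134
sc A [[0.573, -0.042, 0.015], [0.389, -0.046, 0.015]] 0.183
sc B [[0.21, -0.351, 0.015], [0.255, -0.221, 0.015]] 0.137
rest [[0.518, 0.272, 0.09], [0.377, 0.235, 0.09]] edge [[0.54, 0.032, 0.0], [0.54, -0.392, 0.0]]
green [[0.507 0.111 0.1  ]] can [[0.338 0.125 0.115]] yellow [[ 0.345 -0.202  0.   ]]
bin scene base [[0.359, -0.337, 0.0], [0.408, -0.485, -0.0], [0.666, -0.488, -0.0]]
[[ 0.441 -0.335  0.13 ]]
[[ 0.425 -0.338  0.14 ]]
```

View pics/crop.png

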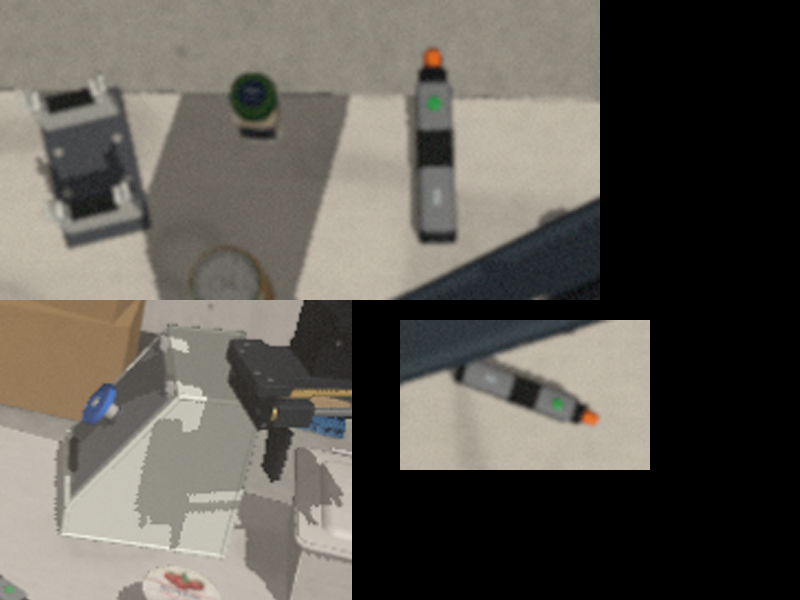

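The crop confirms it: A (top (334,218), 182–183 mm from both views) is the 184 mm wand. B (134–137 mm) is the smaller decoy. The blue tag is at scene (445,257), on a bin that faces roughly +y. I'll raise the arm and move over for clear views.

Call:
play_rows(
  gripper=[-1,-1,-1,-1,-1,-1,-1,-1,-1,-1,-1,-1],
  delta_pos=[
    [0,0,-5],
    [0,0,-9.8],
    [4,-3.5,-9.8],
    [8,-7,-9.8],
    [12,-10.5,-9.8],
    [16,-14,-9.8],
    [20,-17.5,-9.8],
    [24,-21,-9.8],
    [28,-24.5,-9.8],
    [32,-28,-9.8],
    [35.8,-31.2,-9.8],
    [35.8,-31.2,-9.8],
  ],
  turn=[
    [0,0,0],
    [0,0,0],
    [0,0,0.05],
    [0,0,0.1],
    [0,0,0.15],
    [0,0,0.2],
    [0,0,0.25],
    [0,0,0.3],
    [0,0,0.35],
    [0,0,0.4],
    [0,0,0.426],
    [0,0,0.426],
  ],
)

```text
time: 1.65
position: [0.4602, -0.1181, 0.3204]
tool_rot: [1.0, 0.02, -0.0, -0.0]
ft_force: [-0.3, -0.0, -0.3]
grip_width: 0.0869
grip_force: 0.0
```

```bash
python3 - <<'E'
from h import *
for n in("scene","top","wrist"): shot(n,n+"1")
o=robot.get_obs(); print(o["time"],o["position"],o["tool_rot"],o["q"],o["ft_force"])
a=load("top1")["color"]; b=load("wrist1")["color"]
im=np.zeros((600,800,3),np.uint8); im[:300,:400]=cv2.resize(a,(400,300)); im[:300,400:]=cv2.resize(load("scene1")["color"],(400,300)); im[300:,:400]=cv2.resize(b,(400,300)); 
cv2.imwrite("pics/m1.png",im[:,:,::-1])
E
```

```text
1.8 [ 0.45961073 -0.1216144   0.32040888] [ 9.99846732e-01  1.75037317e-02 -2.68173648e-04  2.44202016e-04] [-4.93868518e-01  2.07653001e-01  1.66002840e+00 -7.19842449e-04
  1.27414004e+00  1.04212906e+00] [ 0.87285022 -0.38044077  0.14506374]
```

View pics/m1.png

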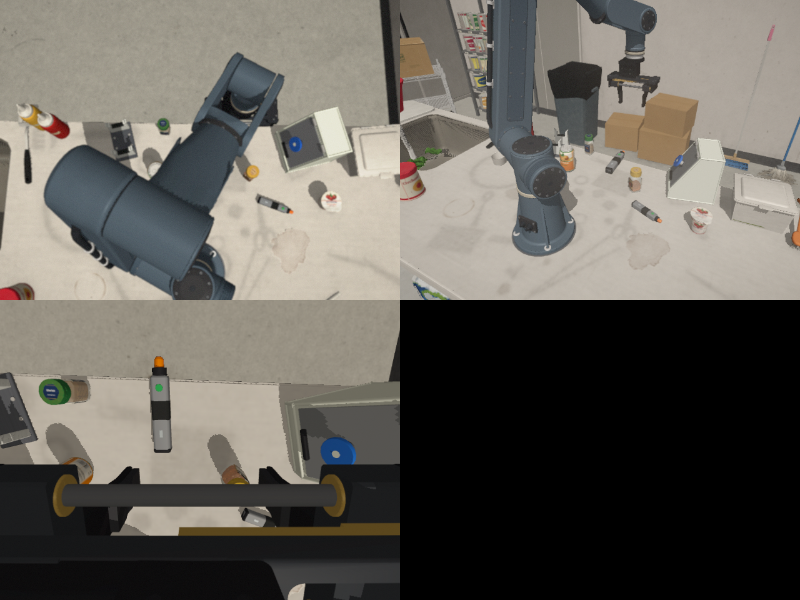

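The composite shows the tag clearly in top1 (~(470,232)), scene1 (~(445,257)) and wrist1 (~(540,243)). The wand is at wrist1 (257,165) and the rest at top1 (195,225). Next I triangulate with masks.

```bash
python3 - <<'E'
from h import *
C={k:load(k) for k in("scene0","top0","scene1","top1","wrist1")}
def blob(c,lo,hi,near,minA=8):
    h=cv2.cvtColor(c["color"],cv2.COLOR_RGB2HSV); m=cv2.inRange(h,lo,hi)
    n,l,s,ce=cv2.connectedComponentsWithStats(m)
    k=[(np.hypot(*(ce[i]-near)),i) for i in range(1,n) if s[i,4]>=minA]
    i=min(k)[1]; cn=max(cv2.findContours((l==i).astype(np.uint8),0,1)[0],key=cv2.contourArea)
    e=cv2.fitEllipse(cv2.convexHull(cn)) if len(cn)>5 else None
    return ce[i],s[i,4],e
B=((105,120,60),(125,255,255)); O=((3,150,120),(16,255,255)); G=((50,90,60),(80,255,255))
def run(nm,col,d):
    r=[]
    for k,p in d.items():
        ce,a,e=blob(C[k],*col,p); uv=ce
        if nm=="tag": uv=e[0]
        print(nm,k,np.round(uv,1),a,None if e is None else np.round(e[1]+(e[2],),1)); o,w=ray(C[k],uv); r.append((o,w[0]))
    x,res=tri(r); print("  ->",x.round(4),np.round(res,4))
    return x
run("tag",B,{"scene0":(445,257),"top1":(470,232),"wrist1":(540,243),"scene1":(445,257)})
run("nose",O,{"scene0":(357,243),"top0":(333,184),"wrist1":(254,100)})
run("btn",G,{"top0":(334,200),"wrist1":(254,140)})
a=cv2.resize(C["top1"]["color"][160:290,430:570],None,fx=2.8,fy=2.8,interpolation=cv2.INTER_CUBIC)
b=cv2.resize(C["top0"]["color"][180:270,160:230],None,fx=4,fy=4,interpolation=cv2.INTER_CUBIC)
d=cv2.resize(C["wrist1"]["color"][100:300,440:640],None,fx=2,fy=2,interpolation=cv2.INTER_CUBIC)
w0=C["scene1"]["color"][215:335,420:540]; w0=cv2.resize(w0,None,fx=2,fy=2,interpolation=cv2.INTER_CUBIC)
im=np.zeros((600,800,3),np.uint8); im[:364,:392]=a; im[:400,400:]=d; im[364:600,0:240]=w0[:236]; im[400:600,400:680]=b[:200]; 
im[364:600,250:390]=cv2.resize(C["wrist1"]["color"][90:240,220:309],(140,236))
cv2.imwrite("pics/m2.png",im[:,:,::-1])
E
```

```text
tag scene0 [446.6 256.9] 69 [ 5.7 17.6 34.2]
tag top1 [472.5 230.4] 368 [ 20.7  24.2 166.1]
tag wrist1 [541.  244.6] 1933 [ 48.9  58.5 117.3]
tag scene1 [446.6 256.2] 50 [ 5.8 17.  28.5]
  -> [ 0.4357 -0.3378  0.1341] [0.0017 0.0013 0.0025 0.0023]
nose scene0 [267.3 265.3] 123 [13.9 19.7 82. ]
nose top0 [332.5 182.9] 37 [  6.3   6.6 164.6]
nose wrist1 [254.   98.7] 222 [ 15.7  19.8 174.2]
  -> [ 0.5125  0.0317 -0.015 ] [0.1858 0.0984 0.0891]
btn top0 [333.1 200.9] 22 [ 4.4  5.1 45. ]
btn wrist1 [253.8 140.2] 111 [ 11.3  11.9 150.7]
  -> [ 0.5207 -0.0445  0.0354] [0.001 0.001]
```

View pics/m2.png

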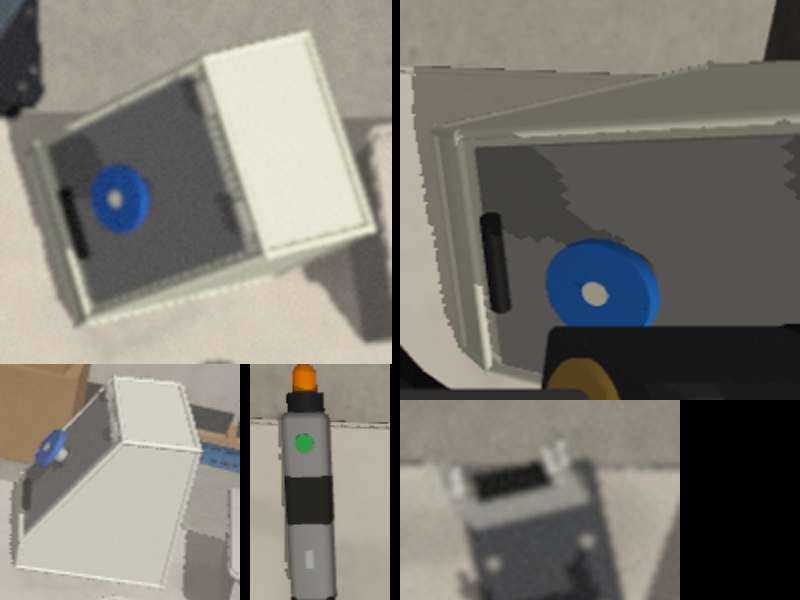

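```bash
python3 - <<'E'
from h import *
C={k:load(k) for k in("scene0","top0","scene1","top1","wrist1")}
r=[]
for k,box in(("top1",(462,222,482,240)),("wrist1",(520,235,556,258))):
    x0,y0,x1,y1=box; h=cv2.cvtColor(C[k]["color"][y0:y1,x0:x1],cv2.COLOR_RGB2HSV)
    sat=h[...,1].astype(float); wgt=np.clip((sat.max()-60)-sat,0,None) if k=="top1" else (sat<90).astype(float)
    v,u=np.mgrid[y0:y1,x0:x1]; m=wgt>wgt.max()*.5; 
    n,l,s,ce=cv2.connectedComponentsWithStats(m.astype(np.uint8)); print(k,[(s[i,4],(ce[i]+[x0,y0]).round(1)) for i in range(1,n)])
for pts in({"top1":(471.1,231.4),"wrist1":(537.5,247)},{"top1":(471.1,231.4),"wrist1":(537.5,247),"scene1":(444,257)}):
    x,res=tri([(lambda q:(q[0],q[1][0]))(ray(C[k],p)) for k,p in pts.items()]); print(x.round(4),np.round(res,4))
q=np.array([(203,60),(268,256),(372,230),(308,36)])/2.8+[430,160]
P=onz(C["top1"],q,.2); print(P.round(3).tolist())
for i in range(4):
    d=P[(i+1)%4]-P[i]; print(np.linalg.norm(d).round(3),np.degrees(np.arctan2(d[1],d[0])).round(1))
s=np.array([(120,443),(200,450),(180,382),(112,378)])*1.; s=np.c_[420+s[:,0]/2,215+(s[:,1]-364)/2]; print("sc",onz(C["scene1"],s,.2).round(3).tolist())
print("band",onz(C["wrist1"],[(257.5,176.4)],.03).round(4),"nose/btn/tail",onz(C["wrist1"],[(254,98.7),(253.8,140.2)],.022).round(4), onz(C["top0"],[(332.5,182.9)],.02).round(4))
h=cv2.cvtColor(C["wrist1"]["color"],cv2.COLOR_RGB2GRAY); 
for v in range(84,240,4): 
    row=h[v,225:295]; print(v,row[::4].tolist()) if v%12==0 else None
print(h[84:240:3,256].tolist())
E
```

```text
top1 [(np.int32(6), array([462.3, 223.2])), (np.int32(3), array([480.7, 222.3])), (np.int32(24), array([470.7, 230.6])), (np.int32(13), array([462.6, 236.8])), (np.int32(1), array([481., 239.]))]
wrist1 [(np.int32(123), array([537. , 246.5]))]
[ 0.4326 -0.334   0.1318] [0.0006 0.0006]
[ 0.4328 -0.3335  0.1336] [0.0006 0.001  0.0006]
[[0.523, -0.384, 0.2], [0.379, -0.424, 0.2], [0.399, -0.5, 0.2], [0.542, -0.461, 0.2]]
0.149 -164.2
0.078 -75.2
0.148 15.1
0.08 104.1
sc [[0.376, -0.419, 0.2], [0.402, -0.498, 0.2], [0.55, -0.456, 0.2], [0.523, -0.381, 0.2]]
band [[ 0.4795 -0.047   0.03  ]] nose/btn/tail [[ 0.5676 -0.0419  0.022 ]
 [ 0.5211 -0.0415  0.022 ]] [[ 0.5673 -0.0438  0.02  ]]
84 [144, 144, 147, 150, 142, 145, 144, 145, 144, 150, 140, 141, 145, 146, 145, 146, 144, 145]
96 [141, 139, 134, 140, 143, 145, 110, 131, 129, 107, 146, 147, 148, 146, 148, 148, 148, 151]
108 [140, 143, 139, 141, 143, 60, 31, 33, 35, 31, 55, 140, 138, 139, 142, 145, 147, 147]
120 [138, 144, 140, 132, 125, 53, 36, 35, 41, 49, 25, 133, 139, 139, 142, 143, 140, 143]
132 [178, 178, 179, 176, 99, 126, 128, 129, 
[... 329 characters left out ...]
65, 166, 168, 170, 106, 32, 38, 35, 36, 36, 36, 35, 122, 178, 179, 178, 177, 177]
192 [168, 166, 166, 165, 160, 69, 126, 128, 130, 132, 133, 101, 138, 178, 179, 177, 178, 179]
204 [175, 176, 176, 174, 168, 99, 126, 128, 130, 132, 133, 120, 97, 165, 165, 167, 170, 169]
216 [179, 178, 177, 176, 172, 77, 127, 128, 165, 132, 133, 122, 84, 163, 162, 161, 165, 165]
228 [179, 178, 177, 175, 173, 162, 123, 127, 129, 132, 134, 126, 78, 164, 164, 164, 164, 165]
[143, 142, 87, 105, 130, 131, 132, 132, 35, 36, 36, 35, 40, 107, 129, 129, 130, 102, 112, 112, 112, 129, 130, 130, 130, 129, 39, 35, 38, 38, 37, 37, 37, 37, 37, 38, 130, 130, 130, 129, 130, 129, 163, 164, 164, 163, 129, 129, 129, 128, 128, 128]
```

Call:
play_rows(
  gripper=[-1,-1,-1,-1,-1,-1,-1,-1,-1,-1,-1,-1],
  delta_pos=[
    [1,-3.5,3],
    [2.2,-7.4,7],
    [2.2,-7.4,11],
    [2.2,-7.4,15],
    [2.2,-7.4,19],
    [2.2,-7.4,22],
    [2.2,-7.4,25],
    [2.2,-7.4,27.5],
    [2.2,-7.4,29.5],
    [2.2,-7.4,30.8],
    [2.2,-7.4,31.3],
    [2.2,-7.4,31.3],
  ],
  turn=[
    [0,0,0],
    [0,0,0],
    [0,0,0],
    [0,0,0],
    [0,0,0],
    [0,0,0],
    [0,0,0],
    [0,0,0],
    [0,0,0],
    [0,0,0],
    [0,0,0],
    [0,0,0],
  ],
)

```text
time: 3.3
position: [0.4794, -0.0469, 0.0076]
tool_rot: [1.0, 0.017, 0.0, 0.0]
ft_force: [-0.1, -0.5, -0.6]
grip_width: 0.0869
grip_force: 0.0
```

Call:
play_rows(
  gripper=[1,1,1,1,1,1,1,1],
  delta_pos=[
    [0,0,0],
    [0,0,0],
    [0,0,0],
    [0,0,0],
    [0,0,0],
    [0,0,0],
    [0,0,0],
    [0,0,0],
  ],
  turn=[
    [0,0,0],
    [0,0,0],
    [0,0,0],
    [0,0,0],
    [0,0,0],
    [0,0,0],
    [0,0,0],
    [0,0,0],
  ],
  squeeze=40,
)

```text
time: 4.3
position: [0.4792, -0.0464, 0.0075]
tool_rot: [1.0, 0.017, -0.0, -0.0]
ft_force: [0.2, 0.3, 1.4]
grip_width: 0.0337
grip_force: 40.0
```

Call:
play_rows(
  gripper=[1,1,1,1,1,1,1,1,1,1],
  delta_pos=[
    [0,0,-1],
    [0,0,-3],
    [0,0,-6],
    [0,0,-9],
    [0,0,-13],
    [0,0,-17],
    [0,0,-21],
    [0,0,-25],
    [0,0,-26],
    [0,0,-26],
  ],
  turn=[
    [0,0,0],
    [0,0,0],
    [0,0,0],
    [0,0,0],
    [0,0,0],
    [0,0,0],
    [0,0,0],
    [0,0,0],
    [0,0,0],
    [0,0,0],
  ],
)

```text
time: 5.55
position: [0.4788, -0.0463, 0.2675]
tool_rot: [1.0, 0.017, 0.0, 0.0]
ft_force: [0.3, 0.7, -1.8]
grip_width: 0.0335
grip_force: 40.0
```

```bash
python3 - <<'E'
from h import *
from scipy.spatial.transform import Rotation as Ro
c=shot("wrist","wrist2"); s=shot("scene","scene2"); t=shot("top","top2")
o=robot.get_obs(); p=o["position"]; R=Ro.from_quat(o["tool_rot"]); print(o["time"],p.round(4),o["tool_rot"].round(4),o["ft_force"].round(2),o["grip_width"],o["q"].round(2))
h=cv2.cvtColor(c["color"],cv2.COLOR_RGB2HSV)
for nm,lo,hi in(("nose",(3,150,120),(16,255,255)),("btn",(50,90,60),(80,255,255))):
    n,l,st,ce=cv2.connectedComponentsWithStats(cv2.inRange(h,lo,hi))
    for i in range(1,n):
        if st[i,4]>60:
            q,w=ray(c,ce[i]); w=w[0]; off=dict(nose=.010,btn=-.006)[nm]
            # plane at tool z = -off... wand axis ~10 mm behind TCP
            zt=-0.0075-(0.0 if nm=="nose" else .016)+0.0
            pl=p+R.apply([0,0,zt]); nz=R.apply([0,0,1]); X=q+w*((pl-q)@nz/(w@nz)); print(nm,ce[i].round(1),st[i],"tool xyz",R.inv().apply(X-p).round(4))
e=R.inv().apply([0,0,1]); 
cv2.imwrite("pics/m3.png",np.hstack([cv2.resize(c["color"],(400,300)),cv2.resize(s["color"],(400,300))])[:,:,::-1])
E
```

```text
5.7 [ 0.4779 -0.046   0.2658] [ 9.998e-01  1.740e-02 -2.000e-03 -7.000e-04] [-1.09  0.36 -1.93] 0.03375230626894554 [-0.33  0.28  1.73 -0.    1.14  1.21]
nose [315.6  79.5] [ 294   49   46   54 1749] tool xyz [ 0.0899 -0.0016 -0.0075]
btn [142.1 171.8] [ 111  150   56   47 1062] tool xyz [ 0.0559 -0.0655 -0.0235]
btn [317.6 205.9] [ 299  188   38   37 1070] tool xyz [ 0.0431 -0.0008 -0.0235]
```

View pics/m3.png

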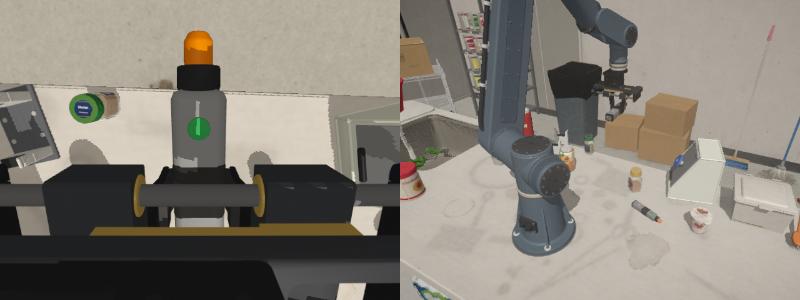

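```bash
cat >> h.py <<'E'
from scipy.spatial.transform import Rotation as Ro
F=np.array([0.432,-0.3342,0.1328]); n=np.array([-.2243,.8365,.5])
RT=Ro.from_matrix(np.c_[-n,[-.966,-.259,0],np.cross(-n,[-.966,-.259,0])])
TIP=np.array([.100,-.001,-.0075])
def go(RT,P):
    o=robot.get_obs(); p=o["position"]; R=Ro.from_quat(o["tool_rot"])
    print("t",round(o["time"],2),"pos",p.round(4),"ft",o["ft_force"].round(2),"grip",round(o["grip_width"],4),"q",o["q"].round(2))
    print("delta cm",(R.inv().apply(P-p)*100).round(2),"turn",(R.inv()*RT).as_rotvec().round(3))
def tipstate():
    o=robot.get_obs(); R=Ro.from_quat(o["tool_rot"]); d=o["position"]+R.apply(TIP)-F
    print("t",round(o["time"],2),"tip rel: out",(d@n).round(4),"lat",(d@[-.966,-.259,0]).round(4),"up",(d@np.cross(-n,[-.966,-.259,0])*-1).round(4),"F.n",(o["ft_force"]@n).round(2),o["ft_force"].round(2),"ang",np.degrees((R.inv()*RT).magnitude()).round(2))
E
python3 - <<'E'
from h import *
P=F+n*.04-RT.apply(TIP); print(P.round(4)); go(RT,P)
E
```

```text
[ 0.3987 -0.2137  0.1963]
t 5.7 pos [ 0.4779 -0.046   0.2658] ft [-1.09  0.36 -1.93] grip 0.0338 q [-0.33  0.28  1.73 -0.    1.14  1.21]
delta cm [-8.48 16.5   6.96] turn [ 0.353 -0.437  1.31 ]
```

Call:
play_rows(
  gripper=[1,1,1,1,1,1,1,1,1,1,1,1],
  delta_pos=[
    [-0.8,1.5,0],
    [-1.6,3,0],
    [-2.4,4.7,0],
    [-3.2,6.4,0],
    [-4,8.1,0],
    [-4.8,9.8,0],
    [-5.6,11.5,0],
    [-6.4,13.2,1.5],
    [-7.4,14.9,3.5],
    [-8.5,16.5,5.5],
    [-8.5,16.5,7],
    [-8.5,16.5,7],
  ],
  turn=[
    [0.035,-0.044,0.131],
    [0.071,-0.087,0.262],
    [0.106,-0.131,0.393],
    [0.141,-0.175,0.524],
    [0.177,-0.219,0.655],
    [0.212,-0.262,0.786],
    [0.247,-0.306,0.917],
    [0.282,-0.35,1.048],
    [0.318,-0.393,1.179],
    [0.353,-0.437,1.31],
    [0.353,-0.437,1.31],
    [0.353,-0.437,1.31],
  ],
)

```text
time: 7.2
position: [0.3994, -0.2131, 0.1961]
tool_rot: [0.767, -0.587, -0.205, -0.159]
ft_force: [-0.7, 0.3, -1.9]
grip_width: 0.0337
grip_force: 40.0
```

```bash
python3 - <<'E'
from h import *
c=shot("wrist","wrist3"); s=shot("scene","scene3"); t=shot("top","top3")
tipstate(); go(RT,F+n*.04-RT.apply(TIP))
im=np.zeros((600,800,3),np.uint8); im[:300,:400]=cv2.resize(c["color"],(400,300)); im[:300,400:]=cv2.resize(s["color"][190:340,380:580],(400,300)); im[300:,:400]=cv2.resize(t["color"][150:330,340:580],(400,300))
cv2.imwrite("pics/m4.png",im[:,:,::-1])
E
```

```text
t 7.35 tip rel: out 0.0406 lat -0.0023 up 0.0019 F.n -1.19 [-0.17 -0.86 -1.01] ang 0.34
t 7.35 pos [ 0.4006 -0.2136  0.1979] ft [-0.17 -0.86 -1.01] grip 0.0337 q [-0.88  0.54  1.64  0.21  1.45  1.91]
delta cm [0.05 0.19 0.16] turn [-0.003 -0.003  0.004]
```

View pics/m4.png

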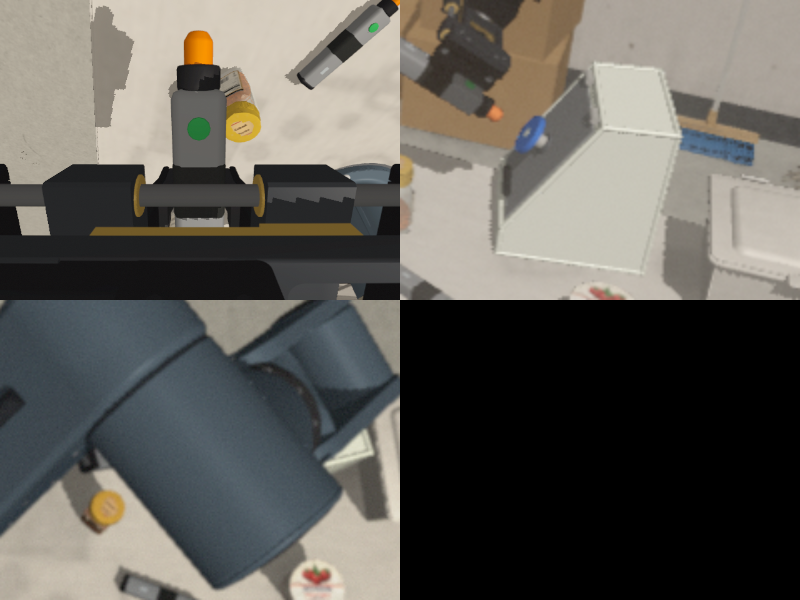

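```bash
python3 - <<'E'
from h import *
s=load("scene3"); h=cv2.cvtColor(s["color"],cv2.COLOR_RGB2HSV)
k,l,st,ce=cv2.connectedComponentsWithStats(cv2.inRange(h,(3,150,120),(16,255,255)))
print([(ce[i].round(1).tolist(),st[i].tolist()) for i in range(1,k) if 400<ce[i][0]<460])
for a in(.0406,.045,.05): print(a,proj(s,F+n*a).round(1))
print(proj(s,F+n*.05+np.array([0,0,.005])).round(1), proj(s,F).round(1))
for _ in range(4): tipstate()
E
```

```text
[([427.3, 246.3], [424, 243, 7, 7, 35])]
0.0406 [430.3 249. ]
0.045 [428.8 248.1]
0.05 [427.1 247. ]
[427.3 245.3] [444.  257.7]
t 7.35 tip rel: out 0.0406 lat -0.0023 up 0.0019 F.n -1.19 [-0.17 -0.86 -1.01] ang 0.34
t 7.35 tip rel: out 0.0406 lat -0.0023 up 0.0019 F.n -1.19 [-0.17 -0.86 -1.01] ang 0.34
t 7.35 tip rel: out 0.0406 lat -0.0023 up 0.0019 F.n -1.19 [-0.17 -0.86 -1.01] ang 0.34
t 7.35 tip rel: out 0.0406 lat -0.0023 up 0.0019 F.n -1.19 [-0.17 -0.86 -1.01] ang 0.34
```

Call:
play_rows(
  gripper=[1,1,1,1,1,1,1,1],
  delta_pos=[
    [0.5,0,0],
    [1,0,0],
    [1.5,0,0],
    [2,0,0],
    [2.5,0,0],
    [3,0,0],
    [3.3,0,0],
    [3.3,0,0],
  ],
  turn=[
    [0,0,0],
    [0,0,0],
    [0,0,0],
    [0,0,0],
    [0,0,0],
    [0,0,0],
    [0,0,0],
    [0,0,0],
  ],
)

```text
time: 8.35
position: [0.4075, -0.2421, 0.1809]
tool_rot: [0.767, -0.588, -0.203, -0.158]
ft_force: [0.4, -0.1, -1.8]
grip_width: 0.0338
grip_force: 40.0
```

```bash
python3 - <<'E'
from h import *
s=shot("scene","scene4"); tipstate()
h=cv2.cvtColor(s["color"],cv2.COLOR_RGB2HSV)
k,l,st,ce=cv2.connectedComponentsWithStats(cv2.inRange(h,(3,150,120),(16,255,255)))
print([(ce[i].round(1).tolist(),st[i].tolist()) for i in range(1,k) if 400<ce[i][0]<470 and st[i,4]>5])
cv2.imwrite("pics/m5.png",cv2.resize(s["color"][220:290,410:480],(560,560),interpolation=cv2.INTER_CUBIC)[:,:,::-1])
E
```

```text
t 8.4 tip rel: out 0.0069 lat -0.0014 up 0.0017 F.n -1.44 [-0.16 -0.45 -2.21] ang 0.26
[([438.8, 253.2], [436, 250, 6, 7, 32])]
```

View pics/m5.png

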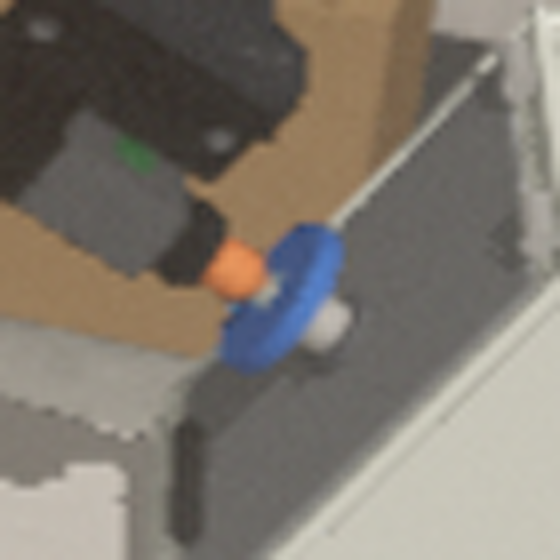

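The nose is aimed at the white centre dot (crop (265,290)), about 5 mm off the face and slightly high. I'll advance slowly.

Call:
play_rows(
  gripper=[1,1,1,1,1,1],
  delta_pos=[
    [0.15,0,0.1],
    [0.3,0,0.1],
    [0.45,0,0.1],
    [0.6,0,0.1],
    [0.75,0,0.1],
    [0.75,0,0.1],
  ],
  turn=[
    [0,0,0],
    [0,0,0],
    [0,0,0],
    [0,0,0],
    [0,0,0],
    [0,0,0],
  ],
)

```text
time: 9.15
position: [0.409, -0.2473, 0.1767]
tool_rot: [0.767, -0.588, -0.204, -0.159]
ft_force: [-0.5, 2.9, 1.1]
grip_width: 0.0336
grip_force: 40.0
```

```bash
python3 -c "
from h import *
tipstate()"
```

```text
t 9.15 tip rel: out -0.0002 lat -0.0015 up 0.0006 F.n 3.07 [-0.53  2.88  1.08] ang 0.24
```

Call:
play_rows(
  gripper=[1,1],
  delta_pos=[
    [0,0,0],
    [0,0,0],
  ],
  turn=[
    [0,0,0],
    [0,0,0],
  ],
)

```text
time: 9.4
position: [0.409, -0.2474, 0.1766]
tool_rot: [0.767, -0.588, -0.203, -0.159]
ft_force: [-0.9, 2.2, 0.3]
grip_width: 0.0338
grip_force: 40.0
```

```bash
python3 - <<'E'
from h import *
f=[]
for i in range(4):
    s=shot("scene","s5"); tipstate()
h=cv2.cvtColor(s["color"],cv2.COLOR_RGB2HSV)
k,l,st,ce=cv2.connectedComponentsWithStats(cv2.inRange(h,(3,150,120),(16,255,255)))
print([(ce[i].round(1).tolist(),st[i].tolist()) for i in range(1,k) if 400<ce[i][0]<470 and st[i,4]>2])
cv2.imwrite("pics/m6.png",cv2.resize(s["color"][220:290,410:480],(560,560),interpolation=cv2.INTER_CUBIC)[:,:,::-1])
E
```

```text
t 9.45 tip rel: out -0.0004 lat -0.0015 up 0.0007 F.n 2.65 [-0.67  2.88  0.2 ] ang 0.25
t 9.5 tip rel: out -0.0004 lat -0.0015 up 0.0007 F.n 2.02 [-0.62  2.49 -0.39] ang 0.26
t 9.55 tip rel: out -0.0004 lat -0.0015 up 0.0007 F.n 2.38 [-0.48  2.68  0.06] ang 0.26
t 9.6 tip rel: out -0.0005 lat -0.0015 up 0.0007 F.n 3.1 [-1.4   3.    0.55] ang 0.26
[([440.6, 254.9], [438, 252, 6, 6, 23])]
```

View pics/m6.png

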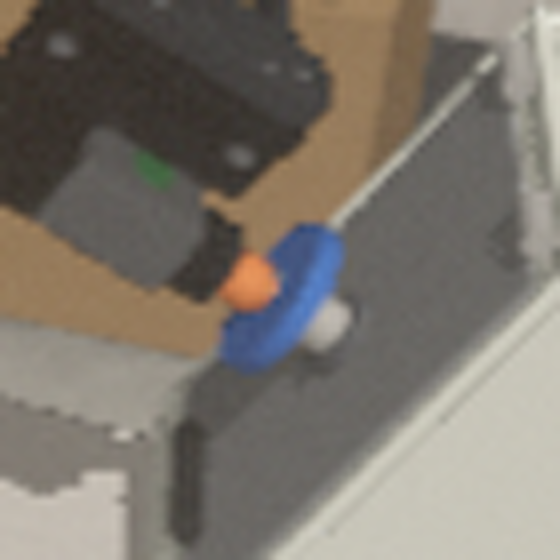

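Mean contact force is about 3.5 N, so the nose is roughly 3.7 mm in. I'll advance 2 mm more and hold.

Call:
play_rows(
  gripper=[1,1,1,1,1,1,1,1,1,1,1,1],
  delta_pos=[
    [0.1,0,0],
    [0.2,0,0],
    [0.2,0,0],
    [0.2,0,0],
    [0.2,0,0],
    [0.2,0,0],
    [0.2,0,0],
    [0.2,0,0],
    [0.2,0,0],
    [0.2,0,0],
    [0.2,0,0],
    [0.2,0,0],
  ],
  turn=[
    [0,0,0],
    [0,0,0],
    [0,0,0],
    [0,0,0],
    [0,0,0],
    [0,0,0],
    [0,0,0],
    [0,0,0],
    [0,0,0],
    [0,0,0],
    [0,0,0],
    [0,0,0],
  ],
)

```text
time: 11.1
position: [0.4096, -0.2493, 0.1755]
tool_rot: [0.767, -0.588, -0.203, -0.158]
ft_force: [0.1, 3.2, -0.6]
grip_width: 0.0337
grip_force: 40.0
```

```bash
python3 - <<'E'
from h import *
for i in range(8):
    robot.camera("scene"); tipstate()
E
```

```text
t 11.15 tip rel: out -0.0026 lat -0.0015 up 0.0008 F.n 3.73 [-0.48  3.83  0.84] ang 0.27
t 11.2 tip rel: out -0.0026 lat -0.0015 up 0.0008 F.n 3.48 [-0.39  4.16 -0.16] ang 0.27
t 11.25 tip rel: out -0.0026 lat -0.0015 up 0.0008 F.n 3.18 [-0.39  3.32  0.63] ang 0.27
t 11.3 tip rel: out -0.0026 lat -0.0015 up 0.0008 F.n 3.04 [-0.3   2.97  0.99] ang 0.27
t 11.35 tip rel: out -0.0026 lat -0.0015 up 0.0008 F.n 3.24 [-1.45  3.48  0.02] ang 0.27
t 11.4 tip rel: out -0.0026 lat -0.0015 up 0.0008 F.n 3.06 [-1.3   2.82  0.82] ang 0.26
t 11.45 tip rel: out -0.0026 lat -0.0015 up 0.0008 F.n 2.85 [-0.02  2.88  0.87] ang 0.26
t 11.5 tip rel: out -0.0026 lat -0.0015 up 0.0008 F.n 3.41 [0.08 3.83 0.46] ang 0.27
```

Contact force is about 4.2 N (~5.5 mm in) and steady. I'll hold a bit longer, then retreat straight out.

Call:
play_rows(
  gripper=[1,1,1,1,1,1,1],
  delta_pos=[
    [0,0,0],
    [0,0,0],
    [0,0,0],
    [0,0,0],
    [0,0,0],
    [0,0,0],
    [0,0,0],
  ],
  turn=[
    [0,0,0],
    [0,0,0],
    [0,0,0],
    [0,0,0],
    [0,0,0],
    [0,0,0],
    [0,0,0],
  ],
)

```text
time: 12.38
position: [0.4096, -0.2494, 0.1755]
tool_rot: [0.767, -0.588, -0.203, -0.158]
ft_force: [-0.3, 2.7, 0.2]
grip_width: 0.0336
grip_force: 40.0
```

Call:
play_rows(
  gripper=[1,1,1,1,1,1],
  delta_pos=[
    [-0.5,0,0],
    [-1.5,0,0],
    [-3,0,0],
    [-5,0,-1],
    [-7,0,-3],
    [-7,0,-3],
  ],
  turn=[
    [0,0,0],
    [0,0,0],
    [0,0,0],
    [0,0,0],
    [0,0,0],
    [0,0,0],
  ],
)

```text
time: 13.12
position: [0.3981, -0.2055, 0.2379]
tool_rot: [0.768, -0.588, -0.201, -0.158]
ft_force: [-0.0, -0.3, -2.4]
grip_width: 0.0336
grip_force: 40.0
```

```bash
python3 - <<'E'
from h import *
# hover: tool down, psi 15 deg, TCP over rest-ish but short of it
ps=np.radians(15); R=Ro.from_matrix(np.c_[[np.cos(ps),np.sin(ps),0],[np.sin(ps),-np.cos(ps),0],[0,0,-1]])
go(R,np.array([.43,.12,.30]))
t=load("top0")
print("rest",onz(t,[(189,193),(203,257)],0.09).round(3).tolist())
E
```

```text
t 13.12 pos [ 0.3981 -0.2055  0.2379] ft [-0.03 -0.25 -2.41] grip 0.0336 q [-0.88  0.47  1.62  0.21  1.52  1.94]
delta cm [-29.64 -11.57   9.76] turn [-0.409  0.4   -1.53 ]
rest [[0.518, 0.272, 0.09], [0.377, 0.235, 0.09]]
```

Call:
play_rows(
  gripper=[1,1,1,1,1,1,1,1,1,1,1,1],
  delta_pos=[
    [-3,-1.2,1],
    [-6,-2.3,2],
    [-9,-3.5,3],
    [-12,-4.7,4],
    [-15,-5.8,5],
    [-18,-7,6],
    [-21,-8.2,7],
    [-24,-9.4,8],
    [-27,-10.5,9],
    [-29.6,-11.6,9.8],
    [-29.6,-11.6,9.8],
    [-29.6,-11.6,9.8],
  ],
  turn=[
    [-0.041,0.04,-0.153],
    [-0.082,0.08,-0.306],
    [-0.123,0.12,-0.459],
    [-0.164,0.16,-0.612],
    [-0.205,0.2,-0.765],
    [-0.245,0.24,-0.918],
    [-0.286,0.28,-1.071],
    [-0.327,0.32,-1.224],
    [-0.368,0.36,-1.377],
    [-0.409,0.4,-1.53],
    [-0.409,0.4,-1.53],
    [-0.409,0.4,-1.53],
  ],
)

```text
time: 14.62
position: [0.4297, 0.1195, 0.2986]
tool_rot: [0.992, 0.13, -0.002, -0.002]
ft_force: [-0.1, -1.0, -1.5]
grip_width: 0.0335
grip_force: 40.0
```

```bash
python3 - <<'E'
from h import *
c=shot("wrist","wrist6"); t=shot("top","top6"); o=robot.get_obs(); print(o["time"],o["position"],o["tool_rot"].round(4))
print([proj(c,[.45,.255,z]).round() for z in(0,.09)])
im=np.zeros((600,800,3),np.uint8); im[:480,:640]=c["color"]; im[360:600,480:800]=cv2.resize(load("top0")["color"][185:265,160:240],(320,240),interpolation=cv2.INTER_CUBIC)
cv2.imwrite("pics/m7.png",im[:,:,::-1])
E
```

```text
14.725 [0.4301005  0.11893127 0.29866901] [ 0.9916  0.1291 -0.002  -0.0023]
[array([215., 148.]), array([190., 151.])]
```

View pics/m7.png

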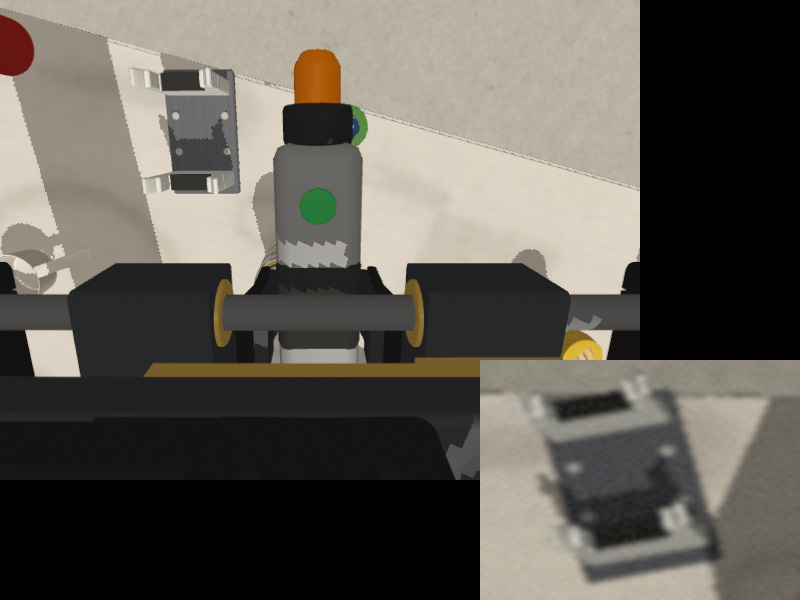

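```bash
python3 - <<'E'
from h import *
w=load("wrist6"); t=load("top0")
def T(a,b):
    q=[ray(w,a),ray(t,b)]; x,r=tri([(o,d[0]) for o,d in q]); return x,np.round(r,4)
A=T((183.5,80.5),(188,199.7)); B=T((190.5,182),(197,241.7)); print("far",A,"near",B)
for z in(.06,): print("pads z.06 w",onz(w,[(183.5,80.5),(190.5,182)],z).round(4).tolist(),"t",onz(t,[(188,199.7),(197,241.7)],z).round(4).tolist())
S=onz(w,[(176,116),(224,116),(179,152),(227,152)],.009); print("screws",S.round(4).tolist(),"mean",S.mean(0).round(4)); 
d=(S[0]+S[1]-S[2]-S[3])/2; print("ang",np.degrees(np.arctan2(d[1],d[0])))
P=onz(w,[(183.5,80.5),(190.5,182)],.06); e=P[0]-P[1]; print("w ang",np.degrees(np.arctan2(e[1],e[0])),np.linalg.norm(e),P.mean(0))
# pad extents by dark mask
g=cv2.cvtColor(w["color"],cv2.COLOR_RGB2GRAY)
for box in((150,64,225,98),(150,168,225,198)):
    x0,y0,x1,y1=box; k,l,st,ce=cv2.connectedComponentsWithStats((g[y0:y1,x0:x1]<60).astype(np.uint8))
    print([(st[i].tolist(),(ce[i]+[x0,y0]).round(1).tolist()) for i in range(1,k) if st[i,4]>60])
o=robot.get_obs(); R=Ro.from_quat(o["tool_rot"]); print(R.as_matrix().round(4).tolist())
E
```

```text
far (array([0.51164865, 0.28084763, 0.06118936]), array([0.0013, 0.0013])) near (array([0.41538631, 0.25546212, 0.06420622]), array([0.0012, 0.0012]))
pads z.06 w [[0.5124, 0.2824, 0.06], [0.4148, 0.2579, 0.06]] t [[0.5112, 0.28, 0.06], [0.4159, 0.2551, 0.06]]
screws [[0.4747, 0.3027, 0.009], [0.4888, 0.2495, 0.009], [0.4356, 0.2926, 0.009], [0.4501, 0.2381, 0.009]] mean [0.4623 0.2707 0.009 ]
ang 15.478905920089952
w ang 14.08995763483338 0.10062619558229753 [0.46356478 0.2701891  0.06      ]
[([11, 8, 43, 18, 672], [180.3, 80.6])]
[([21, 6, 40, 16, 560], [188.8, 181.4])]
[[0.9666, 0.2561, -0.0046], [0.2561, -0.9666, 0.0041], [-0.0034, -0.0051, -1.0]]
```

```bash
cat >> h.py <<'E'
ps=np.radians(14.8); RR=Ro.from_matrix(np.c_[[np.cos(ps),np.sin(ps),0],[np.sin(ps),-np.cos(ps),0],[0,0,-1]])
SEAT=np.array([.463,.2695,.075]); MID=np.array([.001,-.001,-.0075])
E
python3 - <<'E'
from h import *
go(RR,SEAT+[0,0,.07]-RR.apply(MID))
t=load("top0"); print(onz(t,[(70,185),(100,215),(88,205)],0.1).round(3).tolist())
E
```

```text
t 14.72 pos [0.4301 0.1189 0.2987] ft [-0.46  0.3  -1.74] grip 0.0338 q [0.02 0.19 1.75 0.   1.21 1.33]
delta cm [  6.99 -13.53  16.16] turn [-0.005  0.003  0.001]
[[0.53, 0.529, 0.1], [0.464, 0.459, 0.1], [0.485, 0.486, 0.1]]
```

Call:
play_rows(
  gripper=[1,1,1,1,1,1,1,1,1,1,1],
  delta_pos=[
    [1.5,-3,0],
    [3,-6,0],
    [4.5,-9,0],
    [6,-12,1.5],
    [7,-13.5,4],
    [7,-13.5,7],
    [7,-13.5,10],
    [7,-13.5,13],
    [7,-13.5,15.5],
    [7,-13.5,16.2],
    [7,-13.5,16.2],
  ],
  turn=[
    [-0.005,0.003,0],
    [-0.005,0.003,0],
    [-0.005,0.003,0],
    [-0.005,0.003,0],
    [-0.005,0.003,0],
    [-0.005,0.003,0],
    [-0.005,0.003,0],
    [-0.005,0.003,0],
    [-0.005,0.003,0],
    [-0.005,0.003,0],
    [-0.005,0.003,0],
  ],
)

```text
time: 16.1
position: [0.4629, 0.2684, 0.1376]
tool_rot: [0.992, 0.129, 0.0, 0.0]
ft_force: [0.5, -0.2, -1.2]
grip_width: 0.0339
grip_force: 40.0
```

```bash
python3 - <<'E'
from h import *
c=shot("wrist","wrist7"); shot("top","top7"); go(RR,SEAT-RR.apply(MID))
cv2.imwrite("pics/m8.png",c["color"][:,:,::-1])
E
```

```text
t 16.2 pos [0.4634 0.2689 0.1386] ft [-0.1  -0.26 -1.82] grip 0.0337 q [ 0.32  0.53  1.74 -0.    0.87  1.63]
delta cm [-0.15  0.04  7.11] turn [-0.    -0.003  0.002]
```

View pics/m8.png

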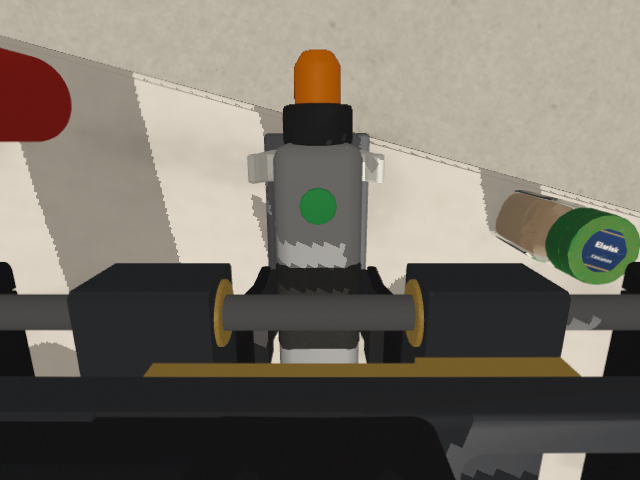

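The fork prongs (248 and 384) sit symmetric about the wand (centre 318), so it is centred. I'll lower it.

Call:
play_rows(
  gripper=[1,1,1,1,1,1,1,1,1,1,1],
  delta_pos=[
    [0,0,1],
    [0,0,2],
    [0,0,3],
    [0,0,4],
    [0,0,5],
    [0,0,5.8],
    [0,0,6.3],
    [0,0,6.6],
    [0,0,6.8],
    [0,0,6.9],
    [0,0,6.9],
  ],
  turn=[
    [0,0,0],
    [0,0,0],
    [0,0,0],
    [0,0,0],
    [0,0,0],
    [0,0,0],
    [0,0,0],
    [0,0,0],
    [0,0,0],
    [0,0,0],
    [0,0,0],
  ],
)

```text
time: 17.58
position: [0.4626, 0.2691, 0.069]
tool_rot: [0.991, 0.13, 0.001, -0.0]
ft_force: [0.0, -0.3, -2.0]
grip_width: 0.0335
grip_force: 40.0
```

Call:
play_rows(
  gripper=[1,1,1],
  delta_pos=[
    [0,0,0.1],
    [0,0,0.1],
    [0,0,0.1],
  ],
  turn=[
    [0,0,0],
    [0,0,0],
    [0,0,0],
  ],
)

```text
time: 17.95
position: [0.4625, 0.269, 0.0679]
tool_rot: [0.991, 0.13, 0.0, -0.0]
ft_force: [-0.3, -0.6, -1.5]
grip_width: 0.0336
grip_force: 40.0
```

Not touching yet, so I'll inch down.

Call:
play_rows(
  gripper=[1,1,1,1],
  delta_pos=[
    [0,0,0.05],
    [0,0,0.1],
    [0,0,0.1],
    [0,0,0.1],
  ],
  turn=[
    [0,0,0],
    [0,0,0],
    [0,0,0],
    [0,0,0],
  ],
)

```text
time: 18.45
position: [0.4625, 0.2691, 0.0675]
tool_rot: [0.991, 0.13, 0.001, -0.0]
ft_force: [-1.6, -0.3, 5.6]
grip_width: 0.0333
grip_force: 40.0
```

Contact is about 7 N, at the expected height (0.0675). Releasing now.

Call:
play_rows(
  gripper=[0.1,0,-0.3,-0.6,-1,-1,-1,-1],
  delta_pos=[
    [0,0,0],
    [0,0,0],
    [0,0,0],
    [0,0,0],
    [0,0,0],
    [0,0,0],
    [0,0,0],
    [0,0,0],
  ],
  turn=[
    [0,0,0],
    [0,0,0],
    [0,0,0],
    [0,0,0],
    [0,0,0],
    [0,0,0],
    [0,0,0],
    [0,0,0],
  ],
  squeeze=10,
)

```text
time: 19.45
position: [0.4625, 0.269, 0.0668]
tool_rot: [0.992, 0.13, 0.0, -0.0]
ft_force: [0.3, -0.2, -0.2]
grip_width: 0.0862
grip_force: 0.0
```

Call:
play_rows(
  gripper=[-1,-1,-1,-1,-1,-1,-1,-1,-1,-1],
  delta_pos=[
    [0,0,-1],
    [0,0,-2.5],
    [0,0,-4.5],
    [0,0,-7],
    [0,0,-10],
    [0,0,-13],
    [0,0,-16],
    [-2,2,-19],
    [-5,5,-20],
    [-5,5,-20],
  ],
  turn=[
    [0,0,0],
    [0,0,0],
    [0,0,0],
    [0,0,0],
    [0,0,0],
    [0,0,0],
    [0,0,0],
    [0,0,0],
    [0,0,0],
    [0,0,0],
  ],
)

```text
time: 20.7
position: [0.4256, 0.2065, 0.2687]
tool_rot: [0.992, 0.129, 0.001, -0.0]
ft_force: [1.4, -0.4, -0.2]
grip_width: 0.0868
grip_force: 0.0
```

```bash
python3 - <<'E'
from h import *
c=shot("wrist","wrist9"); o=robot.get_obs(); print(o["time"],o["position"],o["grip_width"])
h=cv2.cvtColor(c["color"],cv2.COLOR_RGB2HSV)
for nm,lo,hi,z in(("nose",(3,150,120),(16,255,255),.078),("btn",(50,90,60),(80,255,255),.091)):
    k,l,st,ce=cv2.connectedComponentsWithStats(cv2.inRange(h,lo,hi))
    for i in range(1,k):
        if st[i,4]>60: x=onz(c,[ce[i]],z)[0]; print(nm,ce[i].round(1),st[i,4],RR.inv().apply(x-SEAT).round(4))
cv2.imwrite("pics/m9.png",c["color"][:,:,::-1])
E
```

```text
20.75 [0.42666009 0.20737556 0.26829974] 0.08726266971173523
nose [258.7  49.5] 351 [ 0.0891 -0.0008 -0.003 ]
nose [380.7 282.8] 139 [-0.1242  0.1126 -0.003 ]
btn [258.2 106.1] 213 [ 0.0418 -0.001  -0.016 ]
btn [437.3 148.4] 730 [ 0.0067  0.1549 -0.016 ]
```

View pics/m9.png

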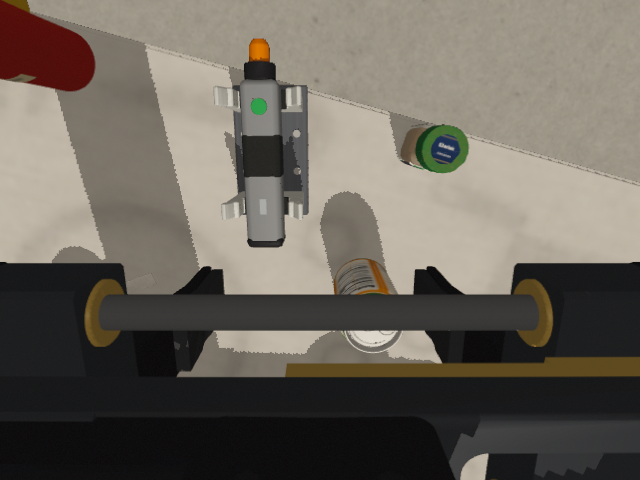

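The wand lies in both forks (band at (262,157)), with its middle within about 1 mm of the rest's centre. The gripper is clear and the jar and can in view stand upright. Handing in.

```bash
python3 -c "
from rig import robot
print(robot.hand_in())"
```

```text
the job is handed in; nothing more can be done
None
```

The wand's nose was pressed onto the middle of the blue tag at about 4 N (roughly half in) and held still for about 3 s; the wand was then laid centred across both forks and released. The job was handed in at about 21 s; the hand-in returned no verdict.

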